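Nest the open-fronted parts trays

TASK

Put the three open-fronted metal parts trays away as a nest: take the nut out of the middle-sized tray and put it in the smallest one, then slide the middle-sized tray fully home into the largest (which is screwed to the bench) and the smallest, with the nut in it, fully home into the middle-sized one. Slide the trays along the bench without lifting them off it.

Things in the scene. Friction and masses are not known exactly. Their poses are not given: they have to be found in the camera images.
- large_tray: Largest tray, plain bare steel, fixed by side lugs (24 mm out, 10 high). Open top, no front wall: mouth at -x end, closed back at +x. Outside 170 long (x), 166 wide (y), 46 high; walls 4, floor 2, inside width 158. Underside slopes up 4.5 mm over its last 20 mm at the back; upright back corners cut 5 mm. Origin: centre of underside, z up; inner face of back wall at x=+81.
- medium_tray: Middle tray, same shape, loose, 0.4 kg; mouth at -x, no front wall, closed back at +x. Outside 150 long (x), 148 wide (y), 40 high; walls 4, floor 2, inside width 140; same back slope, which rides over a 2 mm floor edge. Origin: centre of underside; back wall's inner face at x=+71. Goes back first into the large tray; fully home its origin is at (6, 0, 2) mm in that tray's frame.
- small_tray: Smallest tray, same shape, loose, 0.3 kg; mouth at -x with a lip 10 high, 3 thick; closed back at +x. Outside 130 long (x), 130 wide (y), 34 high; walls 4, floor 2, inside width 122; same back slope. Origin: centre of underside; back wall's inner face at x=+61. Goes back first into the middle tray; fully home its origin is at (6, 0, 2) mm in that tray's frame.
- nut: Hexagon nut, plain bright steel, 30 mm across flats (along its x), 34 mm across corners (along y), 16 high, 65 g, lying flat on the floor of the middle-sized tray at the start. Origin: centre of its underside; z up.
There are look-alikes about, which are no part of the job. What is shaped like the nut but blue or pink is not meant. Leave any black look-alike of the small_tray alone.

How it is judged:
By the outcome, as a careful person would: the job done as asked, in the order asked, and still so for the second after the job is handed in, with the robot touching nothing.
It also fails if it takes over 72 s, if anything falls off the work surface, if the arm or the gripper's body presses on something with over 40 N, if the wrist force passes 120 N, or if a joint passes its speed limit or range.

ROBOT

A 6-joint arm with a two-finger parallel gripper is mounted at the origin on a cart in front of the work surface, level with it; the furniture and walls round the work are solid. World frame = base frame: x ahead of the robot, y to its left, z up, the work surface at z = 0. Lengths are in m, angles in rad, forces in N, time in s.
With the tool pointing down it reaches from about 0.3 to 1 m from the base axis. Payload 5.1 kg.
Tool frame: the origin (TCP) lies midway between the tips of the shut fingers; the grasp point (between the pads) lies 19 mm behind it (manip.hold_point_z is the distance from the TCP to the grasp point, in m); z points along the fingers, y is the direction in which the jaws open and shut (so a half turn about z gives the same grasp; the last joint's range is limited). The gripper opens to 95 mm and grips with 3 to 60 N. Pads are 20 mm wide; open, the fingers measure 119 mm over their backs; the gripper's body (75 mm by 180 mm) begins 59 mm behind the grasp point.
Start: joints at [1.049, 0.124, 1.65, -0, 1.367, -0.083], TCP at [0.276, 0.588, 0.187] pointing down, gripper open.
Joint ranges: [-2.61, 2.61], [-1.02, 2.33], [0.03, 2.71], [-1.35, 4.49], [0.32, 2.68], [-2.91, 2.91]. Speed limits (rad/s): [2.57, 2.57, 3.14, 3.14, 3.14, 3.14].

INTERFACE

Orientations are given as a unit quaternion [w, x, y, z].
In Python, from plant import telemetry, camera, ticket, manip gives the robot as it stands. The module is installed in compiled form; this text tells all that it offers.
- The arm moves only by the tool jog_arm, never from a script. Its argument "commands" is text: rows parted by semicolons, each of 4 numbers parted by spaces: the shift along the world's x, y, z in m, then the turn about the world's z in degrees. A call has 1 to 10 rows; each row is the pose to reach, as a shift and turn from the pose measured when the call began; what a row does not reach only later rows make up. A row lasts 1/8 s, in which the tool goes at most 62.5 mm and 10.7 degrees, less where a joint would pass 70% of its speed; a pose out of reach is approached as far as the arm can. A call with a gripper value outside its range is refused whole. "gripper" is the opening in per cent of the stroke, from 0 (shut) to 100 (fully open), set as the call begins (left out, the last holds). The fingers move at their own pace and stop on an object; "grip_force" is the grip in N (left out, the last holds). Time passes only in rows, so rows that repeat a pose let the fingers close. It gives the time, the measured TCP pose, the force and the opening at its end, in the units of the state.
- telemetry.sense(): the state, without advancing time (a new reading comes with each control period).
- camera(name): name is "side" or "top" or "wrist"; returns a dict with "pixels" (400x640x3 uint8, red, green, blue), "fx", "fy", "cx", "cy" (pixels), "camera_from_world" (4x4, takes a point from world to camera coordinates). Camera axes: x right, y down, z forward; pixel columns grow to the right and rows downward; lengths in m; the calibration is good to about 2 mm. A picture is of the moment at which its call begins. There is no depth.
- ticket.job_done(): hands the job in, once; it reports no verdict.
The state is a dict: "time_s": time; "joint_pos": joint angles; "joint_vel": joint speeds; "joint_torque": joint torques, N m; "position": TCP position; "eef_rot": TCP orientation; "ft_force": force on the tool from outside, world axes, zero at the start; "ft_torque": the same for the moment, N m; "opening": opening from 0.0 (shut) to 1.0 (fully open).
Only numpy, scipy, OpenCV 4.12 (cv2) and the standard library are available. Lean on these libraries where they do the work, as an engineer would, in place of code of your own. Each camera call takes 0.05 s, during which the arm holds its last target. There are 200 camera calls.

## Working session

There is one attempt and no reset: what is moved stays moved. The work goes in short steps, Python scripts to look and compute and a tool call to move; the robot and the scene stay as the last step left them, time stands still between calls to the robot, and variables do not carry over. Pictures are saved under pics/ and viewed, about 8 in all and at most 12, crops included, and the job is handed in when it is done.

Besides the shell and the picture viewer there is one more tool, called after "Call:" as name(argument=value, ...) on one line, values as JSON. jog_arm: Moves the arm, as the interface text tells. Its arguments: {"type":"object","properties":{"commands":{"type":"string"},"gripper":{"type":"number"},"grip_force":{"type":"number"}},"required":["commands"]}

```bash
mkdir -p pics; cat > h.py <<'E'
import numpy as np, cv2
from plant import telemetry, camera, ticket, manip
def snap(n, f):
    c=camera(n); cv2.imwrite('pics/'+f+'.png', c['pixels'][:,:,::-1]); np.save('pics/'+f+'.npy', c, allow_pickle=True); return c
def load(f): return np.load('pics/'+f+'.npy',allow_pickle=True).item()
def ray(c,u,v,z):
    T=c['camera_from_world']; R=T[:3,:3]; o=-R.T@T[:3,3]
    d=R.T@np.array([(u-c['cx'])/c['fx'],(v-c['cy'])/c['fy'],1]); return o+d*(z-o[2])/d[2]
def proj(c,p):
    T=c['camera_from_world']; q=T[:3,:3]@np.array(p)+T[:3,3]; return c['fx']*q[0]/q[2]+c['cx'], c['fy']*q[1]/q[2]+c['cy']
E
python3 - <<'E'
from h import *
np.set_printoptions(precision=3,suppress=True)
for n in('top','side','wrist'):
    c=snap(n,n+'0'); T=c['camera_from_world']; print(n,c['fx'],-T[:3,:3].T@T[:3,3],T[:3,:3].tolist())
s=telemetry.sense(); print(s, manip.hold_point_z)
E
```

```text
top 366.93994965833645 [0.335 0.004 0.958] [[-0.027943110076580235, -0.9995975215247495, 0.0048966887614170715], [-0.9784815606515368, 0.026350341500637565, -0.20464480195629797], [0.20443340740735294, -0.010509731888961012, -0.9788240533780528]]
side 476.9245346171406 [ 0.261 -0.839  0.649] [[0.9534961863569617, -0.30126896852299556, 0.009057108137815023], [-0.16093532160122517, -0.5342970550160888, -0.8298352121127692], [0.25484278460227217, 0.7897871014433098, -0.5579350226773142]]
wrist 316.4724851890791 [0.206 0.62  0.383] [[0.4253128128689671, 0.9050397417444277, -0.003475208291408634], [0.8711825002966624, -0.4083554268603791, 0.2725562263653792], [0.24525509655529126, -0.11894919594877126, -0.9621335803290506]]
{'time_s': 0.15, 'joint_pos': array([ 1.049,  0.124,  1.651,  0.   ,  1.367, -0.083]), 'joint_vel': array([-0.002, -0.003, -0.003, -0.   ,  0.001, -0.   ]), 'joint_torque': array([  0.   , -41.819, -36.047,   0.077,   0.047,  -0.   ]), 'position': array([0.276, 0.588, 0.186]), 'eef_rot': array([-0.   ,  0.218,  0.976, -0.001]), 'ft_force': array([ 0.548, -1.525,  0.565]), 'ft_torque': array([-0.012,  0.03 , -0.031]), 'opening': 0.9969170642942293} 0.0188
```

View pics/top0.png

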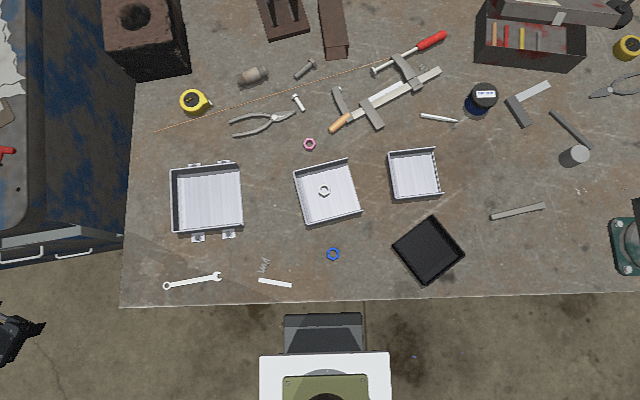

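View pics/side0.png

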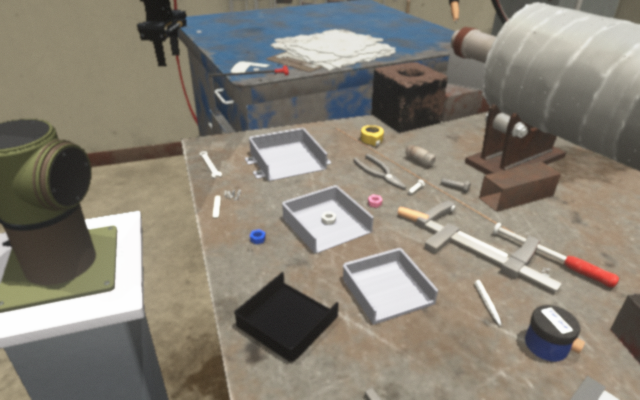

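```bash
python3 - <<'E'
from h import *
a=cv2.imread('pics/top0.png')[135:295,150:480]; b=cv2.imread('pics/side0.png')[120:330,230:450]
a=cv2.resize(a,(780,378),interpolation=cv2.INTER_CUBIC)
cv2.imwrite('pics/c1.png',a)
E
```

```text
(no output)
```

View pics/c1.png

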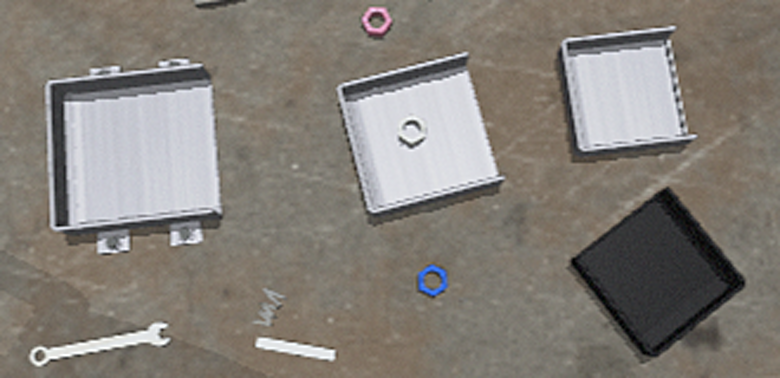

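```bash
python3 - <<'E'
from h import *
np.set_printoptions(precision=4,suppress=True)
c=load('top0')
R=lambda u,v,z: ray(c,150+u/2.3636,135+v/2.3625,z)[:2]
for n,z,pts in(('L',.046,[(48,82),(205,66),(221,213),(54,231)]),('M',.040,[(340,88),(467,56),(502,181),(373,216)]),('S',.034,[(564,41),(674,28),(692,138),(578,152)])):
    P=np.array([R(*p,z) for p in pts]); print(n,P.tolist()); d=np.linalg.norm(np.roll(P,-1,0)-P,axis=1); print(' sides',d,'center',P.mean(0),'yaw',np.degrees([np.arctan2(*(P[0]-P[1])[::-1]),np.arctan2(*(P[3]-P[2])[::-1])]), 'backyaw',np.degrees(np.arctan2(*(P[0]-P[3])[::-1])))
print('nut',R(413,131,.018))
E
```

```text
L [[0.6139776390445346, 0.38227966866986496], [0.6276881787367294, 0.21174027219457692], [0.46485616261187246, 0.19167998422581295], [0.4505532140305841, 0.3667862982602102]]
 sides [0.1711 0.1641 0.1757 0.1642] center [0.5393 0.2881] yaw [94.5964 94.6696] backyaw 5.41571098643366
M [[0.6004820437192788, 0.06466729477303917], [0.6335360112453412, -0.07628294559295569], [0.49214620187174096, -0.10794736139255855], [0.4580866850844558, 0.031300982818808366]]
 sides [0.1448 0.1449 0.1434 0.1463] center [ 0.5461 -0.0221] yaw [103.1978 103.7444] backyaw 13.187711806258077
S [[0.6501842470776493, -0.18610448937834506], [0.662257380958626, -0.3107611806428185], [0.5352352407773833, -0.3189180589471397], [0.522966430286965, -0.1930921458406682]]
 sides [0.1252 0.1273 0.1264 0.1274] center [ 0.5927 -0.2522] yaw [95.5319 95.5691] backyaw 3.143909688715438
nut [ 0.555  -0.0144]
```

Call:
jog_arm(commands="0.02 -0.05 0 -5; 0.05 -0.11 0 -10; 0.08 -0.17 0 -15; 0.11 -0.23 0 -21; 0.14 -0.29 0 -27; 0.16 -0.35 0 -32; 0.19 -0.41 0 -37; 0.22 -0.47 0 -42; 0.245 -0.53 0 -47; 0.27 -0.58 -0.01 -52")

```text
time_s: 1.4
position: [0.5363, 0.0278, 0.1797]
eef_rot: [0.0, 0.625, 0.781, 0.0]
ft_force: [0.4, 0.6, 0.5]
opening: 1.001
```

Call:
jog_arm(commands="0 0 0 0")

```text
time_s: 1.52
position: [0.5367, 0.0245, 0.1786]
eef_rot: [-0.001, 0.627, 0.779, -0.001]
ft_force: [-0.3, 0.3, -0.0]
opening: 1.003
```

```bash
python3 - <<'E'
from h import *
c=snap('wrist','w1'); s=telemetry.sense(); print(s['time_s'],s['position'],s['eef_rot'],s['ft_force'])
E
```

```text
1.575 [0.53625992 0.02617381 0.17890766] [-6.41515351e-04  6.26007253e-01  7.79816886e-01 -3.62677009e-04] [-0.29017617 -0.44312035  0.38464343]
```

View pics/w1.png

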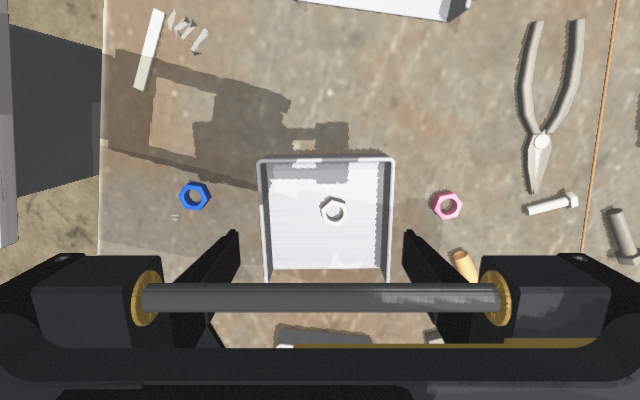

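```bash
python3 - <<'E'
from h import *
a=cv2.imread('pics/w1.png')
cv2.imwrite('pics/c2.png',cv2.resize(a[180:240,300:370],None,fx=9,fy=9,interpolation=cv2.INTER_CUBIC))
c=load('w1')
for p in((334,207),): print('nut',ray(c,*p,.018))
P=[ray(c,*p,.04)[:2] for p in((258,160),(394,158))]; print(P, np.linalg.norm(P[0]-P[1]), np.degrees(np.arctan2(*(P[1]-P[0])[::-1])))
E
```

```text
nut [ 0.55815555 -0.00508547  0.018     ]
[array([0.46519991, 0.03495136]), array([0.60572055, 0.06787   ])] 0.144324927880369 13.184470810325893
```

View pics/c2.png

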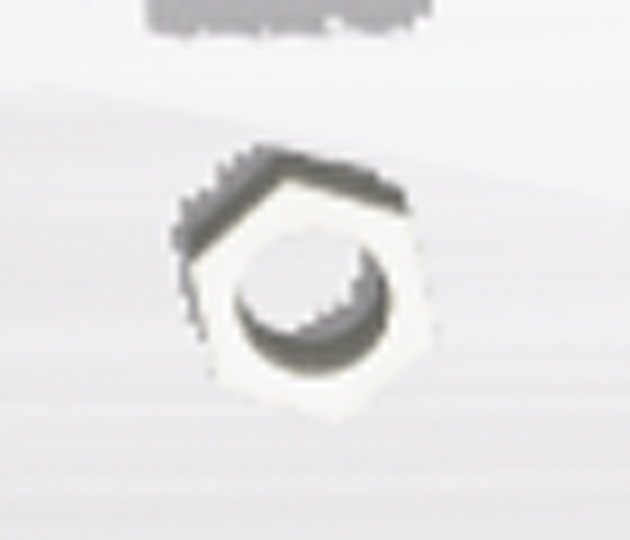

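```bash
python3 - <<'E'
from h import *
c=load('w1')
V=np.array([ray(c,300+u/9,180+v/9,.018)[:2] for u,v in((293,180),(410,212),(437,318),(338,420),(222,380),(190,265))])
print(V.mean(0)); print(np.linalg.norm(V-np.roll(V,3,0),axis=1))
E_=np.roll(V,-1,0)-V; a=np.degrees(np.arctan2(E_[:,1],E_[:,0])); print(a, a%60)
E
```

```text
[ 0.56096431 -0.01203298]
[0.03389205 0.03380686 0.03343694 0.03389205 0.03380686 0.03343694]
[  -3.47013351  -62.79590626 -119.53761646  172.29929828  117.20763552
   53.21798833] [56.52986649 57.20409374  0.46238354 52.29929828 57.20763552 53.21798833]
```

Call:
jog_arm(commands="0.012 -0.02 -0.02 7; 0.023 -0.038 -0.05 14; 0.023 -0.038 -0.10 14; 0.023 -0.038 -0.135 14; 0.023 -0.038 -0.135 14; 0.023 -0.038 -0.135 14", gripper=55)

```text
time_s: 2.33
position: [0.5602, -0.0109, 0.0456]
eef_rot: [0.0, 0.526, 0.851, 0.0]
ft_force: [0.8, -0.1, 0.1]
opening: 0.55
```

```bash
python3 - <<'E'
from h import *
s=telemetry.sense(); print(s['position'],s['eef_rot'],s['opening'])
E
```

```text
[ 0.56021865 -0.01089088  0.04563624] [3.91480244e-04 5.25635584e-01 8.50709739e-01 1.40930654e-04] 0.5498793163115152
```

Call:
jog_arm(commands="0 -0.001 -0.02 0; 0 -0.001 -0.039 0; 0 -0.001 -0.039 0; 0 -0.001 -0.039 0")

```text
time_s: 2.82
position: [0.5601, -0.0119, 0.0064]
eef_rot: [0.0, 0.526, 0.851, 0.0]
ft_force: [0.6, 0.5, -0.3]
opening: 0.55
```

Call:
jog_arm(commands="0 0 0 0; 0 0 0 0; 0 0 0 0; 0 0 0 0; 0 0 0 0", gripper=15, grip_force=25)

```text
time_s: 3.45
position: [0.5602, -0.012, 0.0065]
eef_rot: [0.0, 0.526, 0.851, 0.0]
ft_force: [-0.7, 0.2, -0.0]
opening: 0.16
```

```bash
python3 - <<'E'
from h import *
c=snap('wrist','w2'); d=snap('top','t2')
a=c['pixels'][100:300,200:480,::-1]; b=d['pixels'][135:235,260:400,::-1]
cv2.imwrite('pics/c3.png',np.hstack([cv2.resize(a,(448,320)),cv2.resize(b,(448*100//100,320))]) )
print(telemetry.sense()['opening'])
E
```

```text
0.15680561310484328
```

View pics/c3.png

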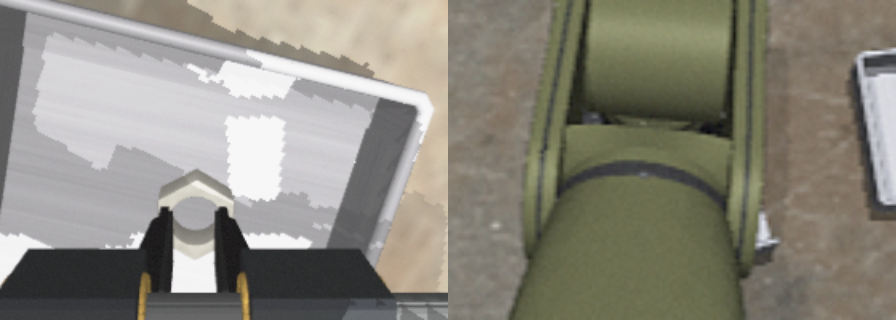

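```bash
python3 - <<'E'
from h import *
c=load('w2')
print(ray(c,322,233,.018), proj(c,[.5602,-.012,.018]), proj(c,[.5602,-.012,.0065]))
cv2.imwrite('pics/c4.png',cv2.resize(c['pixels'][190:280,270:380,::-1],None,fx=6,fy=6,interpolation=cv2.INTER_CUBIC))
E
```

```text
[ 0.5590469  -0.00963162  0.018     ] (np.float64(321.9525361064636), np.float64(236.9137501872333)) (np.float64(321.89767462244964), np.float64(230.238493946986))
```

View pics/c4.png

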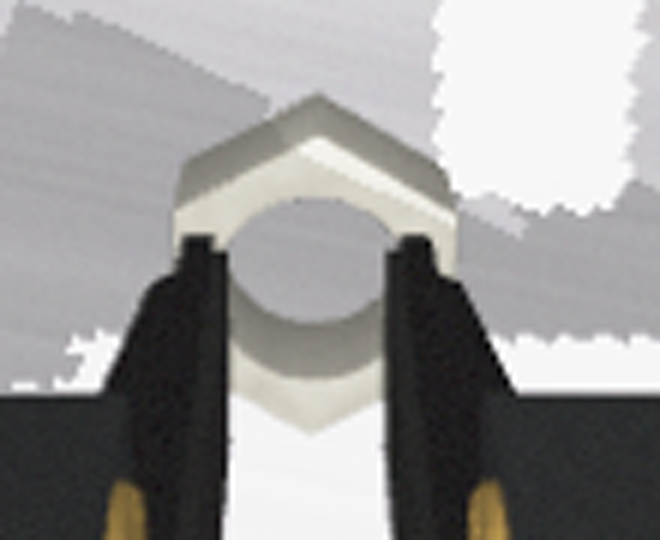

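Call:
jog_arm(commands="0 0 0 0; 0 0 0 0; 0 0 0 0; 0 0 -0.002 0; 0 0 -0.003 0", gripper=45)

```text
time_s: 4.18
position: [0.56, -0.0119, 0.0032]
eef_rot: [0.0, 0.526, 0.851, -0.0]
ft_force: [-0.0, -0.5, 0.1]
opening: 0.449
```

```bash
python3 - <<'E'
from h import *
c=snap('side','s3');d=snap('wrist','w3'); s=telemetry.sense(); print(s['position'],s['ft_force'],s['opening'])
u,v=map(int,proj(c,[.56,-.012,.02])); print(u,v)
a=cv2.resize(c['pixels'][v-50:v+40,u-70:u+70,::-1],None,fx=5,fy=5,interpolation=cv2.INTER_CUBIC)
cv2.imwrite('pics/c5.png',a)
E
```

```text
[ 0.55990812 -0.01192937  0.00313754] [0.34158053 0.52204396 1.73026202] 0.4502902346442107
327 214
```

View pics/c5.png

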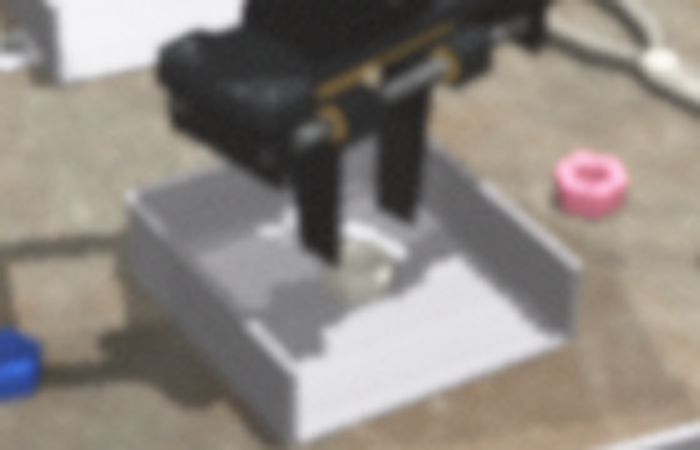

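Call:
jog_arm(commands="0 0 -0.002 0; 0 0 -0.004 0; 0 0 -0.006 0; 0 0 -0.006 0")

```text
time_s: 4.78
position: [0.5597, -0.0119, -0.0032]
eef_rot: [-0.0, 0.526, 0.851, -0.0]
ft_force: [0.4, 0.7, 0.4]
opening: 0.453
```

Call:
jog_arm(commands="0 0 -0.002 0; 0 0 -0.004 0; 0 0 -0.006 0; 0 0 -0.006 0")

```text
time_s: 5.28
position: [0.5595, -0.0119, -0.0094]
eef_rot: [-0.0, 0.526, 0.851, -0.0]
ft_force: [0.3, 0.3, -0.1]
opening: 0.451
```

Call:
jog_arm(commands="0 0 -0.001 0; 0 0 -0.002 0; 0 0 -0.003 0; 0 0 -0.003 0")

```text
time_s: 5.78
position: [0.5594, -0.0119, -0.0126]
eef_rot: [-0.001, 0.526, 0.851, -0.0]
ft_force: [-0.8, 0.0, 0.7]
opening: 0.455
```

Call:
jog_arm(commands="0 0 0 0; 0 0 0 0; 0 0 0 0; 0 0 0 0", gripper=10, grip_force=25)

```text
time_s: 6.28
position: [0.5595, -0.0118, -0.0125]
eef_rot: [-0.0, 0.526, 0.851, -0.0]
ft_force: [0.7, -0.5, -0.4]
opening: 0.307
```

Call:
jog_arm(commands="0 0 0.03 0; 0 0 0.07 0; 0.006 -0.04 0.085 0; 0.014 -0.09 0.085 0; 0.02 -0.14 0.085 0; 0.027 -0.19 0.085 0; 0.034 -0.23 0.085 0; 0.034 -0.238 0.085 0; 0.034 -0.238 0.085 0")

```text
time_s: 7.4
position: [0.593, -0.2497, 0.072]
eef_rot: [-0.001, 0.526, 0.85, -0.0]
ft_force: [-0.7, 0.3, -1.1]
opening: 0.304
```

```bash
python3 - <<'E'
from h import *
d=snap('wrist','w4'); s=telemetry.sense(); print(s['position'],s['eef_rot'],s['opening'])
cv2.imwrite('pics/c6.png',d['pixels'][:,:,::-1])
E
```

```text
[ 0.59306805 -0.24894728  0.07205129] [-1.12127216e-03  5.25625502e-01  8.50715326e-01 -9.18687947e-05] 0.3065461491850603
```

View pics/c6.png

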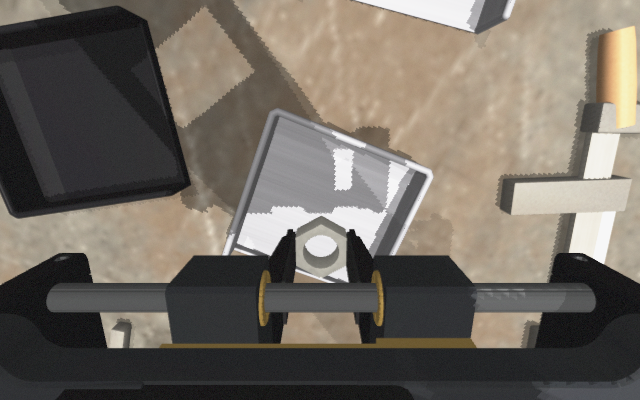

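```bash
python3 - <<'E'
from h import *
c=load('w4')
P=[ray(c,*p,.034)[:2] for p in((274,109),(432,171))]; print(P,np.linalg.norm(P[0]-P[1]))
d=P[1]-P[0]; a=np.degrees(np.arctan2(d[1],d[0])); n=np.array([-d[1],d[0]])/np.linalg.norm(d); print(a,(P[0]+P[1])/2-n*.065)
print(ray(c,321,250,.04))
E
```

```text
[array([ 0.52793261, -0.19563533]), array([ 0.65238094, -0.18353028])] 0.12503567655569586
5.555663423160953 [ 0.5964496  -0.25427748]
[ 0.60544384 -0.27595529  0.04      ]
```

Call:
jog_arm(commands="0 0 -0.03 0; 0 0 -0.06 0; 0 0 -0.075 0; 0 0 -0.0835 0; 0 0 -0.0835 0; 0 0 -0.0835 0")

```text
time_s: 8.2
position: [0.5939, -0.2493, -0.0102]
eef_rot: [-0.0, 0.526, 0.851, -0.0]
ft_force: [0.1, -1.1, -0.6]
opening: 0.307
```

Call:
jog_arm(commands="0 0 0 0; 0 0 0 0; 0 0 0 0; 0 0 0.05 0; 0 0 0.1 0; 0 0 0.10 0", gripper=60)

```text
time_s: 8.95
position: [0.5975, -0.2512, 0.0962]
eef_rot: [0.005, 0.526, 0.851, 0.0]
ft_force: [0.4, -1.0, -0.2]
opening: 0.599
```

Call:
jog_arm(commands="-0.015 0.03 0 -3; -0.045 0.08 0 -7; -0.075 0.13 0 -11; -0.104 0.164 0 -13.3; -0.104 0.164 0 -13.3; -0.104 0.164 -0.05 -13.3; -0.104 0.164 -0.09 -13.3; -0.104 0.164 -0.107 -13.3; -0.104 0.164 -0.107 -13.3")

```text
time_s: 10.07
position: [0.4929, -0.0874, -0.012]
eef_rot: [0.004, 0.621, 0.784, -0.001]
ft_force: [0.6, -0.6, 0.5]
opening: 0.599
```

```bash
python3 - <<'E'
from h import *
d=snap('wrist','w5'); s=telemetry.sense(); print(s['position'],s['eef_rot'],s['opening'],s['ft_force'])
e=snap('side','s5')
u,v=map(int,proj(e,[.50,-.06,.02]))
cv2.imwrite('pics/c7.png',np.hstack([d['pixels'][:,120:520,::-1],cv2.resize(e['pixels'][v-70:v+70,u-70:u+70,::-1],(400,400))]))
E
```

```text
[ 0.49415683 -0.0876801  -0.0104982 ] [ 5.31870176e-03  6.20668323e-01  7.84055158e-01 -2.31370868e-04] 0.6024187912091234 [ 0.58481448 -0.04933633 -0.04356511]
```

View pics/c7.png

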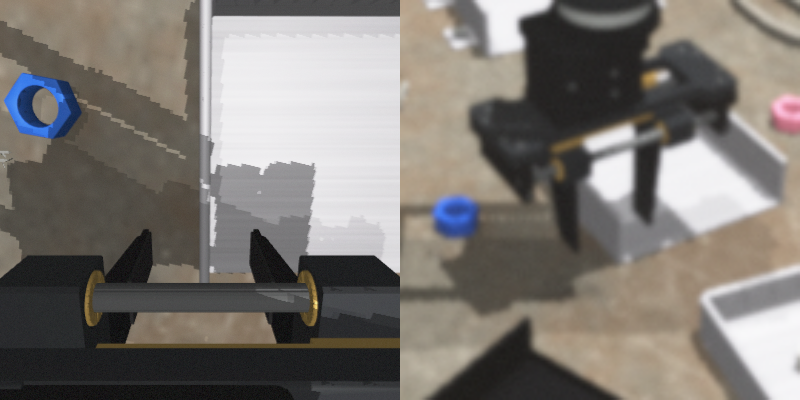

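Call:
jog_arm(commands="0 0 0 0; 0 0 0 0; 0 0 0 0; 0 0 0 0; 0 0 0 0; 0 0 0 0", gripper=0, grip_force=40)

```text
time_s: 10.92
position: [0.4948, -0.0878, -0.0096]
eef_rot: [0.006, 0.621, 0.784, -0.0]
ft_force: [-1.3, -0.4, 0.6]
opening: 0.043
```

```bash
python3 - <<'E'
from h import *
c=snap('wrist','w6'); s=telemetry.sense(); print(s['position'],s['eef_rot'],s['opening'],s['ft_force'])
t=load('top0')
print('blue',ray(t,333,254,.016))
# light-gray mask of tray: top-left image extents for back-left rim corner
g=cv2.cvtColor(c['pixels'],cv2.COLOR_RGB2GRAY)
for r in (20,60,100,140,180): print(r,[int(x) for x in g[r,305:350]])
E
```

```text
[ 0.49478299 -0.08782577 -0.0096236 ] [6.06221531e-03 6.20610427e-01 7.84095624e-01 8.94180454e-06] 0.04254433303244053 [-0.04632229  0.41167717  0.27769237]
blue [ 0.38902674 -0.03058807  0.016     ]
20 [87, 88, 87, 86, 88, 90, 89, 92, 92, 93, 111, 148, 175, 193, 211, 222, 228, 222, 211, 197, 183, 163, 152, 210, 215, 215, 215, 216, 215, 215, 215, 216, 215, 216, 216, 216, 216, 216, 216, 214, 216, 216, 216, 217, 217]
60 [90, 90, 89, 88, 88, 87, 88, 90, 89, 86, 106, 145, 173, 194, 211, 225, 231, 225, 211, 196, 178, 154, 173, 217, 222, 222, 221, 221, 222, 222, 221, 222, 226, 226, 227, 236, 238, 237, 237, 237, 237, 237, 236, 238, 237]
100 [91, 92, 87, 91, 89, 86, 88, 88, 87, 86, 97, 140, 171, 192, 210, 224, 233, 226, 211, 196, 179, 151, 202, 223, 225, 225, 225, 225, 226, 225, 225, 231, 232, 233, 233, 238, 238, 239, 239, 239, 239, 239, 238, 239, 239]
140 [93, 91, 93, 92, 95, 93, 95, 98, 98, 97, 90, 108, 124, 133, 141, 149, 147, 137, 130, 126, 113, 97, 121, 124, 125, 207, 220, 222, 221, 221, 221, 221, 221, 221, 233, 235, 236, 236, 236, 236, 236, 236, 236, 236, 236]
180 [89, 90, 91, 89, 91, 90, 90, 88, 87, 87, 80, 105, 124, 166, 205, 221, 229, 223, 151, 123, 111, 96, 123, 123, 125, 124, 124, 127, 125, 124, 124, 123, 148, 150, 151, 151, 153, 152, 152, 152, 151, 153, 151, 151, 152]
```

Call:
jog_arm(commands="0 0.01 0 -1; 0 0.025 0 -2.5; 0 0.042 0 -4; 0 0.06 0 -5.5; 0 0.08 0 -7; 0 0.1 0 -8.4; 0 0.108 0 -8.4; 0 0.108 0 -8.4")

```text
time_s: 11.98
position: [0.4946, 0.0211, -0.0096]
eef_rot: [0.006, 0.676, 0.737, -0.0]
ft_force: [-1.1, 2.0, 1.8]
opening: 0.038
```

```bash
python3 - <<'E'
from h import *
c=snap('wrist','w7'); s=telemetry.sense(); print(s['position'],s['eef_rot'],s['opening'],s['ft_force'])
cv2.imwrite('pics/c8.png',c['pixels'][:,:,::-1])
E
```

```text
[ 0.49467447  0.0207618  -0.00961878] [ 5.62747708e-03  6.76296680e-01  7.36607842e-01 -1.37875768e-04] 0.04058759273428008 [-0.3978566   1.90899328  0.83223951]
```

View pics/c8.png

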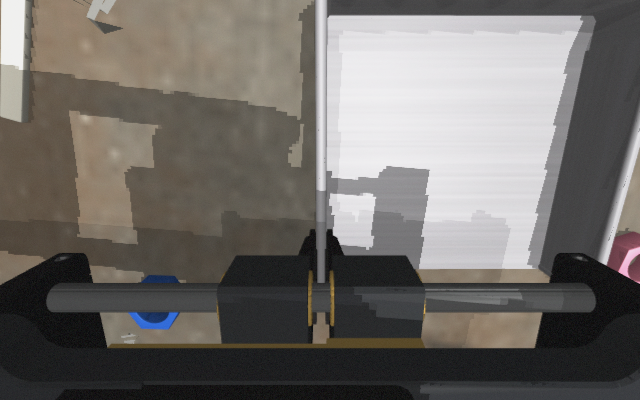

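```bash
python3 - <<'E'
from h import *
c=load('w7')
print(ray(c,320,0,.046),ray(c,320,0,.04),ray(c,320,0,.0),ray(c,593,15,.0),ray(c,330,15,.002),ray(c,540,268,.002),ray(c,330,268,.002))
# refined corners of L and M rims from top view
t=load('top0'); g=cv2.cvtColor(t['pixels'],cv2.COLOR_RGB2GRAY)
for p in ([.545,.288,.046],[.495,.02,.04]): print(proj(t,p),proj(c,p))
E
```

```text
[0.48342498 0.13863596 0.046     ] [0.4833084  0.14034882 0.04      ] [0.48253118 0.15176791 0.        ] [0.62616982 0.15738133 0.        ] [0.48830574 0.14484821 0.002     ] [0.63817972 0.01096232 0.002     ] [ 5.01936432e-01 -1.93214100e-04  2.00000000e-03]
(np.float64(206.02257566588804), np.float64(194.87360289975533)) (np.float64(601.3658195734149), np.float64(-620.5308069246955))
(np.float64(311.97327027779625), np.float64(211.8518851700918)) (np.float64(322.83596218406956), np.float64(267.7994747996904))
```

Call:
jog_arm(commands="-0.001 0.010 0 0; -0.002 0.025 0 0; -0.003 0.038 0 0; -0.004 0.045 0 0; -0.0043 0.05 0 0; -0.0047 0.055 0 0; -0.0051 0.06 0 0; -0.0051 0.06 0 0")

```text
time_s: 13.02
position: [0.4895, 0.0815, -0.0096]
eef_rot: [0.005, 0.676, 0.737, 0.0]
ft_force: [-0.0, 1.1, 0.3]
opening: 0.04
```

Call:
jog_arm(commands="-0.0004 0.005 0 0; -0.0009 0.010 0 0; -0.0013 0.015 0 0; -0.0017 0.02 0 0; -0.0017 0.02 0 0")

```text
time_s: 13.65
position: [0.4886, 0.1024, -0.0091]
eef_rot: [0.005, 0.676, 0.736, 0.001]
ft_force: [1.5, -0.5, 2.2]
opening: 0.041
```

```bash
python3 - <<'E'
from h import *
c=snap('wrist','w8'); t=snap('top','t8'); e=snap('side','s8'); s=telemetry.sense(); print(s['position'],s['eef_rot'],s['opening'],s['ft_force'])
g=cv2.cvtColor(c['pixels'],cv2.COLOR_RGB2GRAY)
for r in (3,15,30,60,120): print(r,[int(x) for x in g[r,270:345]])
E
```

```text
[ 0.48838238  0.10224936 -0.00929287] [0.00511178 0.67662743 0.73630658 0.0013424 ] 0.037801923551494906 [1.84271146 1.10769966 2.19254285]
3 [229, 229, 230, 230, 231, 232, 231, 230, 231, 230, 229, 230, 228, 173, 157, 160, 160, 164, 163, 165, 163, 145, 134, 159, 183, 201, 215, 223, 226, 219, 210, 198, 185, 164, 133, 88, 106, 202, 213, 212, 144, 128, 128, 128, 129, 107, 136, 168, 187, 202, 217, 228, 224, 215, 203, 190, 176, 146, 84, 76, 67, 64, 67, 63, 67, 68, 70, 68, 71, 69, 70, 70, 71, 69, 71]
15 [211, 210, 212, 213, 212, 214, 214, 214, 211, 208, 212, 212, 208, 151, 139, 140, 140, 140, 139, 141, 141, 144, 146, 154, 175, 194, 210, 221, 228, 224, 214, 200, 188, 169, 136, 83, 67, 121, 130, 131, 129, 129, 130, 128, 131, 105, 135, 167, 186, 202, 217, 228, 225, 215, 203, 189, 175, 142, 95, 152, 207, 214, 213, 214, 213, 214, 213, 214, 214, 214, 215, 215, 214, 214, 214]
30 [133, 135, 135, 134, 137, 135, 135, 132, 131, 132, 133, 127, 97, 90, 88, 88, 87, 90, 88, 88, 90, 91, 90, 138, 168, 189, 206, 217, 229, 226, 216, 202, 192, 177, 151, 92, 67, 117, 123, 124, 124, 124, 124, 123, 123, 109, 135, 165, 188, 203, 219, 229, 226, 216, 204, 193, 173, 144, 198, 206, 206, 207, 206, 207, 206, 206, 206, 205, 207, 208, 206, 208, 206, 207, 206]
60 [138, 137, 137, 135, 135, 135, 136, 138, 137, 137, 138, 139, 139, 138, 101, 91, 93, 93, 92, 92, 91, 93, 90, 88, 90, 87, 90, 89, 82, 70, 65, 69, 74, 74, 78, 78, 71, 65, 90, 121, 127, 128, 129, 129, 128, 107, 135, 165, 189, 206, 220, 232, 228, 215, 201, 188, 167, 145, 216, 223, 222, 221, 223, 223, 222, 222, 222, 222, 222, 223, 222, 223, 222, 237, 237]
120 [92, 91, 92, 89, 94, 93, 93, 94, 95, 96, 96, 95, 96, 95, 95, 137, 143, 142, 143, 142, 141, 141, 139, 137, 137, 137, 135, 134, 135, 134, 134, 133, 96, 87, 88, 89, 92, 91, 93, 95, 98, 97, 101, 98, 96, 82, 129, 163, 186, 206, 220, 232, 230, 214, 198, 180, 154, 173, 218, 221, 221, 222, 222, 223, 222, 222, 223, 223, 223, 224, 236, 237, 238, 237, 237]
```

```bash
python3 - <<'E'
from h import *
c=load('w8')
a=ray(c,298.3,15,.046);b=ray(c,321.7,15,.041);a2=ray(c,298.7,30,.046);print(a,b,a-b, ray(c,299,45,.046), a-a2)
E
```

```text
[0.46923612 0.2140257  0.046     ] [0.47842436 0.21608539 0.041     ] [-0.00918825 -0.00205969  0.005     ] [0.4702188  0.20323927 0.046     ] [-0.00050544  0.00532712  0.        ]
```

Call:
jog_arm(commands="-0.0009 0.01 0 0; -0.0017 0.02 0 0; -0.0026 0.03 0 0; -0.0035 0.04 0.0005 0; -0.0035 0.04 0.0005 0")

```text
time_s: 14.42
position: [0.4848, 0.1437, -0.0088]
eef_rot: [0.005, 0.676, 0.737, 0.002]
ft_force: [0.6, 2.1, 3.1]
opening: 0.038
```

Call:
jog_arm(commands="-0.0009 0.01 0 0; -0.0017 0.02 0 0; -0.0026 0.03 0 0; -0.003 0.034 0.0005 0; -0.003 0.034 0.0005 0")

```text
time_s: 15.05
position: [0.4818, 0.1779, -0.0081]
eef_rot: [0.005, 0.676, 0.737, 0.002]
ft_force: [0.9, -1.7, 5.6]
opening: 0.035
```

Call:
jog_arm(commands="0 0 0 0; 0 0 0 0; 0 0 0 0; 0 0 0.05 0; 0 0 0.10 0; 0.03 0.05 0.10 0; 0.063 0.109 0.10 0; 0.063 0.109 0.10 0; 0.063 0.109 0.10 0", gripper=40)

```text
time_s: 16.18
position: [0.5442, 0.2867, 0.0909]
eef_rot: [0.004, 0.676, 0.737, 0.001]
ft_force: [-0.2, -0.5, -0.1]
opening: 0.399
```

Call:
jog_arm(commands="0 0 0 0; 0 0 0 0; 0 0 0 0; 0 0 0 0", gripper=85)

```text
time_s: 16.68
position: [0.5441, 0.2864, 0.0912]
eef_rot: [0.005, 0.676, 0.737, 0.001]
ft_force: [0.4, 0.4, 0.7]
opening: 0.764
```

```bash
python3 - <<'E'
from h import *
c=snap('wrist','w9'); s=telemetry.sense(); print(s['position'],s['eef_rot'],s['opening'],s['ft_force'])
g=cv2.cvtColor(c['pixels'],cv2.COLOR_RGB2GRAY)
for u in (250,320,380): print(u,[int(x) for x in g[60:260,u]][::2])
for p in ([.5421,.3165,.042],[.5425,.3118,.042],[.5436-.0073,.2948+.0847,.046]): print(proj(c,p))
E
```

```text
[0.54415073 0.28647118 0.09114562] [0.00451844 0.67595918 0.73692444 0.00107105] 0.8038615613914294 [ 0.58327923  0.34466859 -0.22376827]
250 [155, 156, 151, 152, 151, 153, 152, 155, 157, 157, 160, 158, 160, 163, 219, 177, 142, 86, 121, 135, 135, 136, 134, 140, 159, 163, 163, 162, 179, 179, 180, 179, 179, 181, 181, 178, 180, 179, 181, 175, 178, 180, 176, 177, 176, 178, 174, 180, 175, 174, 170, 171, 172, 175, 174, 105, 93, 94, 95, 122, 166, 158, 119, 137, 133, 135, 143, 143, 144, 145, 140, 139, 144, 142, 143, 143, 143, 141, 145, 140, 137, 138, 139, 141, 217, 119, 47, 20, 25, 18, 15, 19, 30, 25, 30, 29, 29, 24, 27, 30]
320 [170, 162, 159, 159, 155, 156, 160, 164, 165, 163, 162, 163, 162, 131, 223, 244, 214, 94, 224, 223, 224, 223, 221, 237, 236, 236, 237, 238, 245, 245, 245, 245, 246, 246, 245, 245, 245, 245, 245, 245, 245, 176, 172, 173, 175, 179, 176, 176, 173, 168, 170, 169, 172, 173, 174, 106, 94, 92, 94, 144, 230, 236, 164, 159, 159, 163, 170, 169, 168, 143, 143, 143, 141, 139, 140, 142, 144, 142, 140, 229, 226, 227, 229, 228, 229, 228, 229, 226, 225, 226, 227, 226, 225, 227, 229, 230, 226, 226, 224, 226]
380 [165, 168, 167, 169, 167, 164, 160, 158, 153, 152, 148, 152, 159, 150, 226, 244, 209, 89, 227, 227, 226, 224, 223, 227, 237, 237, 238, 240, 245, 245, 246, 246, 246, 246, 245, 245, 245, 245, 246, 246, 246, 245, 245, 245, 245, 246, 245, 245, 245, 244, 244, 244, 245, 243, 169, 116, 93, 91, 96, 119, 162, 160, 170, 231, 234, 236, 243, 243, 243, 243, 245, 244, 235, 232, 234, 234, 235, 234, 231, 230, 229, 228, 232, 231, 230, 229, 232, 230, 228, 227, 228, 227, 228, 231, 231, 231, 225, 227, 224, 226]
(np.float64(321.56627147847064), np.float64(170.81377797993122))
(np.float64(321.55708743781014), np.float64(176.7035063230194))
(np.float64(321.1488550980372), np.float64(84.94542549091905))
```

Call:
jog_arm(commands="0 0 -0.04 0; 0 0 -0.08 0; 0 0 -0.092 0; 0 0 -0.1 0; 0 0 -0.1 0")

```text
time_s: 17.35
position: [0.5448, 0.2868, -0.008]
eef_rot: [0.005, 0.676, 0.737, 0.002]
ft_force: [0.8, -0.7, -0.3]
opening: 0.848
```

Call:
jog_arm(commands="-0.0009 0.01 0 0; -0.0017 0.02 0 0; -0.0026 0.03 0 0; -0.0034 0.04 0 0; -0.0043 0.05 0 0; -0.0051 0.06 0 0; -0.0054 0.063 0 0; -0.0054 0.063 0 0")

```text
time_s: 18.35
position: [0.5391, 0.3504, -0.0084]
eef_rot: [0.004, 0.676, 0.737, 0.002]
ft_force: [0.6, 0.3, -0.2]
opening: 0.853
```

Call:
jog_arm(commands="-0.0003 0.004 0 0; -0.0006 0.007 0 0; -0.0009 0.01 0 0")

```text
time_s: 18.73
position: [0.5382, 0.3591, -0.0085]
eef_rot: [0.005, 0.675, 0.738, 0.0]
ft_force: [2.2, -11.0, 4.4]
opening: 0.851
```

Call:
jog_arm(commands="-0.0002 0.002 0 0; -0.0003 0.003 0 0; -0.0003 0.003 0 0")

```text
time_s: 19.1
position: [0.5382, 0.3589, -0.0085]
eef_rot: [0.007, 0.675, 0.738, -0.002]
ft_force: [-0.2, -12.7, 4.4]
opening: 0.85
```

```bash
python3 - <<'E'
from h import *
c=snap('wrist','w10'); s=telemetry.sense(); print(s['position'],s['eef_rot'],s['ft_force'])
g=cv2.cvtColor(c['pixels'],cv2.COLOR_RGB2GRAY)
for u in (250,320,380): print(u,[int(x) for x in g[60:260,u]][::2])
E
```

```text
[ 0.53811559  0.35889709 -0.0085141 ] [ 0.00713768  0.67493313  0.73784156 -0.00204072] [ -0.61779638 -13.12009558   4.67884844]
250 [216, 214, 213, 213, 210, 206, 208, 208, 207, 207, 206, 206, 205, 206, 204, 205, 204, 204, 205, 204, 206, 207, 199, 200, 203, 208, 216, 217, 218, 211, 204, 148, 147, 146, 144, 145, 142, 145, 142, 142, 143, 143, 143, 143, 143, 144, 144, 145, 146, 145, 143, 138, 137, 136, 134, 135, 135, 134, 137, 134, 136, 139, 139, 140, 142, 141, 139, 140, 140, 140, 139, 139, 138, 132, 114, 120, 119, 122, 117, 111, 109, 113, 113, 116, 114, 112, 110, 126, 153, 174, 176, 161, 164, 161, 54, 38, 33, 39, 38, 39]
320 [208, 208, 208, 208, 211, 213, 214, 217, 218, 217, 215, 212, 211, 208, 209, 210, 210, 214, 214, 216, 216, 221, 221, 219, 218, 218, 218, 217, 215, 216, 213, 213, 214, 214, 214, 215, 212, 211, 207, 204, 207, 208, 209, 212, 208, 207, 207, 204, 211, 215, 219, 222, 217, 215, 212, 207, 204, 201, 189, 132, 133, 138, 139, 139, 141, 140, 141, 140, 139, 142, 150, 139, 137, 135, 117, 117, 118, 119, 118, 118, 117, 117, 123, 123, 121, 120, 114, 149, 186, 182, 180, 159, 179, 161, 180, 177, 179, 178, 181, 182]
380 [200, 198, 198, 202, 204, 207, 206, 208, 206, 202, 200, 203, 206, 208, 211, 214, 213, 211, 212, 211, 212, 208, 205, 202, 201, 201, 200, 201, 204, 202, 202, 203, 203, 204, 203, 202, 201, 201, 200, 198, 198, 196, 196, 197, 199, 201, 204, 207, 209, 213, 211, 206, 207, 136, 136, 136, 135, 136, 135, 137, 135, 134, 135, 137, 138, 140, 142, 144, 145, 145, 144, 143, 140, 141, 121, 121, 119, 120, 117, 116, 116, 117, 122, 123, 119, 118, 114, 133, 160, 182, 177, 159, 178, 160, 176, 174, 175, 177, 183, 182]
```

Call:
jog_arm(commands="-0.0003 0.004 0 0; -0.0007 0.008 0 0; -0.0007 0.008 0 0")

```text
time_s: 19.52
position: [0.5381, 0.3583, -0.0084]
eef_rot: [0.012, 0.674, 0.738, -0.009]
ft_force: [-0.9, -29.4, 11.8]
opening: 0.849
```

Call:
jog_arm(commands="0.001 -0.012 0.001 0; 0.002 -0.025 0.03 0; 0.002 -0.03 0.08 0; 0.006 -0.07 0.13 0; 0.006 -0.07 0.13 0; 0.006 -0.07 0.13 0")

```text
time_s: 20.27
position: [0.5437, 0.2886, 0.1212]
eef_rot: [0.012, 0.675, 0.738, -0.009]
ft_force: [-0.9, -0.1, -0.5]
opening: 0.847
```

```bash
python3 - <<'E'
from h import *
c=snap('wrist','w11'); s=telemetry.sense(); print(s['position'],s['eef_rot'],s['ft_force'])
g=cv2.cvtColor(c['pixels'],cv2.COLOR_RGB2GRAY)
u0=np.array([-.0854,.9963]);O=np.array([.5436,.2948]);v=np.array([-.9963,-.0854])
for yy in (50,0,-50):
    p=O+85*u0*.001+v*yy*.001; U,V=proj(c,[*p,.046]); U=int(round(U));V=int(round(V)); print(yy,U,V,[int(x) for x in g[V-12:V+24,U]])
E
```

```text
[0.54298007 0.28857998 0.11996136] [ 0.01116422  0.67432192  0.73829115 -0.00956489] [-0.68798206 -0.500618   -1.24623933]
50 260 88 [152, 152, 154, 156, 156, 159, 159, 161, 161, 161, 161, 157, 108, 120, 184, 222, 239, 242, 226, 202, 169, 232, 242, 229, 212, 175, 223, 219, 220, 217, 139, 137, 134, 131, 142, 182]
0 322 88 [166, 166, 167, 165, 167, 164, 165, 163, 164, 163, 164, 154, 105, 119, 188, 223, 240, 244, 227, 206, 170, 222, 244, 233, 213, 179, 224, 223, 224, 222, 221, 223, 221, 225, 238, 236]
-50 384 88 [169, 169, 169, 166, 165, 163, 159, 160, 162, 162, 164, 166, 160, 121, 175, 222, 239, 244, 229, 207, 178, 235, 244, 234, 214, 181, 226, 225, 227, 226, 224, 223, 224, 237, 238, 236]
```

```bash
python3 - <<'E'
from h import *
c=load('w4'); t=load('top0')
for p in((187,185),(148,15)): print('black w4',ray(c,*p,.034),ray(c,*p,0))
for p in((430,216),(465,252)): print('black top',ray(t,*p,.034))
print('pink',ray(t,309,144,.016),'pen',ray(t,420,116,.01))
print(telemetry.sense()['joint_pos'])
E
```

```text
black w4 [ 0.49145859 -0.27589917  0.034     ] [ 0.48170037 -0.28954252  0.        ]
black w4 [ 0.42873928 -0.17828641  0.034     ] [ 0.40989368 -0.17778671  0.        ]
black top [ 0.4771575  -0.28064719  0.034     ]
black top [ 0.38380576 -0.3602604   0.034     ]
pink [0.68570797 0.02430731 0.016     ] pen [ 0.76183881 -0.28503939  0.01      ]
[ 0.41590178  0.10542543  1.78640984 -0.02957652  1.25839831  0.33460725]
```

Call:
jog_arm(commands="0 -0.04 0 0; 0 -0.10 0 0; 0 -0.16 0 0; 0 -0.22 0 0; 0 -0.28 0 0; 0 -0.34 0 0; -0.002 -0.40 0 0; -0.004 -0.46 0 0.4; -0.006 -0.52 0 0.4; -0.006 -0.56 0 0.4", gripper=40)

```text
time_s: 21.58
position: [0.536, -0.2725, 0.1172]
eef_rot: [0.009, 0.672, 0.74, -0.01]
ft_force: [1.0, 0.8, -0.3]
opening: 0.399
```

Call:
jog_arm(commands="0 0 0 0; 0 0 0 0")

```text
time_s: 21.82
position: [0.5352, -0.271, 0.1148]
eef_rot: [0.007, 0.672, 0.741, -0.01]
ft_force: [0.4, -0.2, 0.6]
opening: 0.396
```

```bash
python3 - <<'E'
from h import *
c=snap('wrist','w12'); s=telemetry.sense(); print(s['time_s'],s['position'],s['eef_rot'],s['opening'])
g=cv2.cvtColor(c['pixels'],cv2.COLOR_RGB2GRAY)
# predicted corners of S rim and side wall samples
a=np.radians(95.5);u=np.array([np.cos(a),np.sin(a)]);v=np.array([-u[1],u[0]]);S=np.array([.5955,-.2535])
for X in (-.03,0,.03):
    p=S+X*u+.065*v; U,V=[int(round(q)) for q in proj(c,[*p,.034])]; print(X,U,V,[int(x) for x in g[V,max(U-20,0):U+20]])
p=S+.065*u; U,V=[int(round(q)) for q in proj(c,[*p,.034])]; print('back',U,V,[int(x) for x in g[V-20:V+20,U]])
E
```

```text
21.875 [ 0.53549112 -0.27078974  0.11543579] [ 0.00767165  0.67162331  0.74078912 -0.00973418] 0.39989977171010777
-0.03 318 214 [132, 131, 131, 131, 134, 134, 132, 135, 137, 142, 144, 146, 146, 146, 112, 90, 86, 86, 89, 91, 94, 119, 132, 134, 128, 118, 225, 231, 232, 232, 232, 231, 232, 231, 232, 232, 232, 232, 232, 232]
0 318 183 [89, 91, 91, 89, 91, 90, 93, 89, 89, 90, 88, 90, 92, 91, 91, 92, 87, 90, 86, 87, 90, 117, 132, 138, 130, 118, 164, 198, 201, 226, 230, 230, 232, 207, 152, 144, 142, 143, 143, 141]
0.03 318 149 [89, 87, 84, 87, 85, 85, 88, 86, 86, 88, 91, 89, 89, 89, 85, 85, 86, 83, 80, 82, 83, 113, 130, 138, 132, 121, 156, 230, 234, 235, 235, 235, 235, 214, 206, 152, 137, 138, 139, 139]
back 396 107 [153, 150, 147, 146, 141, 138, 138, 137, 138, 136, 133, 132, 131, 133, 133, 133, 129, 92, 97, 104, 145, 214, 235, 243, 229, 207, 181, 221, 221, 220, 220, 224, 234, 234, 235, 233, 234, 234, 234, 235]
```

Call:
jog_arm(commands="0.0017 -0.015 -0.02 0; 0.0017 -0.028 -0.05 0; 0.0017 -0.028 -0.09 0; 0.0017 -0.028 -0.115 0; 0.0017 -0.028 -0.125 0; 0.0017 -0.028 -0.125 0")

```text
time_s: 22.62
position: [0.5372, -0.2976, -0.0099]
eef_rot: [0.007, 0.671, 0.741, -0.01]
ft_force: [-0.1, 0.5, -0.2]
opening: 0.403
```

Call:
jog_arm(commands="0 0 0 0; 0 0 0 0; 0 0 0 0; 0 0 0 0; 0 0 0 0", gripper=0, grip_force=40)

```text
time_s: 23.25
position: [0.5374, -0.298, -0.0095]
eef_rot: [0.008, 0.671, 0.741, -0.01]
ft_force: [-0.3, -0.8, 1.3]
opening: 0.043
```

Call:
jog_arm(commands="-0.001 0.01 0 -0.1; -0.003 0.03 0 -0.2; -0.006 0.06 0 -0.3; -0.009 0.09 0 -0.4; -0.012 0.12 0 -0.5; -0.015 0.15 0 -0.5; -0.018 0.18 0 -0.5; -0.021 0.205 0 -0.5; -0.022 0.22 0 -0.5; -0.022 0.22 0 -0.5")

```text
time_s: 24.5
position: [0.5149, -0.0762, -0.0095]
eef_rot: [0.007, 0.674, 0.739, -0.009]
ft_force: [-0.7, 2.8, 2.1]
opening: 0.037
```

Call:
jog_arm(commands="-0.001 0.01 0 0; -0.003 0.03 0 0; -0.006 0.06 0 0; -0.009 0.09 0 0; -0.012 0.12 0 0; -0.015 0.145 0 0; -0.0165 0.16 0 0; -0.017 0.168 0 0; -0.017 0.168 0 0")

```text
time_s: 25.62
position: [0.4978, 0.0926, -0.0095]
eef_rot: [0.006, 0.674, 0.739, -0.009]
ft_force: [0.1, 2.1, 1.0]
opening: 0.04
```

```bash
python3 - <<'E'
from h import *
c=snap('wrist','w13'); s=telemetry.sense(); print(s['time_s'],s['position'],s['eef_rot'],s['opening'],s['ft_force'])
g=cv2.cvtColor(c['pixels'],cv2.COLOR_RGB2GRAY)
for r in (3,15,30,60,120): print(r,[int(x) for x in g[r,250:345]])
for q in ((300,3),(300,15),(300,30)): print(ray(c,*q,.042))
E
```

```text
25.675 [ 0.49781987  0.09241342 -0.00954104] [ 0.00619497  0.67367767  0.73894305 -0.00912082] 0.04028611540846541 [-0.62606098  2.19736699  0.75678058]
3 [133, 133, 133, 132, 132, 131, 132, 131, 131, 131, 132, 131, 129, 132, 132, 130, 93, 85, 86, 88, 110, 157, 182, 198, 215, 223, 227, 226, 213, 203, 188, 173, 150, 106, 83, 80, 80, 77, 80, 79, 80, 77, 157, 134, 131, 128, 131, 131, 129, 87, 69, 68, 68, 71, 76, 75, 79, 72, 79, 145, 208, 216, 215, 215, 215, 215, 216, 216, 216, 216, 216, 216, 216, 215, 216, 216, 216, 232, 235, 234, 234, 234, 234, 233, 234, 234, 234, 234, 233, 234, 234, 233, 233, 234, 234]
15 [133, 131, 134, 136, 136, 137, 139, 141, 143, 143, 139, 144, 141, 140, 139, 140, 102, 91, 90, 89, 90, 140, 171, 191, 203, 219, 227, 229, 222, 211, 194, 181, 159, 125, 88, 78, 79, 81, 79, 80, 81, 79, 169, 209, 214, 214, 215, 215, 215, 214, 215, 215, 216, 215, 215, 215, 214, 215, 217, 215, 217, 216, 216, 215, 215, 215, 217, 216, 217, 216, 217, 217, 217, 215, 216, 217, 217, 232, 234, 234, 234, 234, 234, 233, 234, 234, 234, 234, 234, 234, 233, 233, 233, 234, 234]
30 [141, 139, 139, 139, 
[... 717 characters left out ...]
, 83, 83, 81, 96, 100, 99, 95, 141, 171, 193, 213, 225, 233, 225, 212, 199, 183, 167, 147, 118, 82, 75, 72, 70, 70, 72, 73, 74, 72, 76, 75, 72, 72, 74, 73, 73, 74]
120 [97, 98, 102, 98, 98, 98, 98, 94, 98, 97, 99, 97, 95, 96, 94, 95, 94, 93, 94, 97, 95, 96, 98, 97, 98, 98, 98, 92, 99, 96, 95, 98, 98, 96, 100, 93, 96, 93, 93, 92, 93, 96, 94, 94, 137, 146, 147, 148, 150, 149, 149, 149, 152, 155, 150, 112, 101, 100, 100, 98, 96, 94, 91, 92, 86, 127, 162, 186, 205, 220, 234, 231, 214, 198, 182, 148, 216, 223, 222, 222, 222, 221, 222, 222, 222, 223, 225, 228, 227, 236, 237, 238, 238, 238, 237]
[0.47851746 0.20975087 0.042     ]
[0.47882516 0.20553396 0.042     ]
[0.47921847 0.2001439  0.042     ]
```

Call:
jog_arm(commands="-0.0008 0.009 0 0; -0.0017 0.019 0 0; -0.0017 0.019 0 0")

```text
time_s: 26.05
position: [0.4962, 0.1122, -0.0095]
eef_rot: [0.006, 0.674, 0.739, -0.009]
ft_force: [-0.3, 0.1, 1.5]
opening: 0.04
```

```bash
python3 - <<'E'
from h import *
v=np.array([-.9963,-.0854])
c=load('w13'); a=ray(c,276.7,15,.046);b=ray(c,320.5,60,.034);print('L-S',(a-b)[:2]@v, 'expect .018')
c=snap('wrist','w14'); s=telemetry.sense(); print(s['time_s'],s['position'],s['eef_rot'],s['ft_force'])
g=cv2.cvtColor(c['pixels'],cv2.COLOR_RGB2GRAY)
for r in (1,6,15,40): print(r,[int(x) for x in g[r,270:335]])
E
```

```text
L-S 0.01711541956740411 expect .018
26.1 [ 0.49616586  0.11205907 -0.00950992] [ 0.00597507  0.67358638  0.73903247 -0.00875766] [-0.88825055  1.03863646  1.01770489]
1 [135, 167, 188, 204, 217, 225, 227, 220, 210, 199, 186, 168, 138, 86, 77, 79, 79, 79, 66, 62, 63, 88, 91, 138, 170, 189, 207, 219, 227, 227, 218, 206, 195, 180, 155, 100, 81, 79, 196, 208, 208, 207, 208, 206, 207, 207, 209, 206, 207, 207, 206, 206, 210, 209, 209, 227, 229, 229, 229, 228, 229, 229, 228, 229, 228]
6 [137, 163, 184, 204, 216, 224, 228, 224, 213, 202, 190, 170, 142, 90, 78, 82, 79, 80, 67, 67, 63, 78, 113, 136, 166, 190, 205, 217, 228, 227, 218, 207, 198, 182, 157, 108, 82, 81, 203, 215, 215, 215, 215, 215, 215, 214, 216, 214, 215, 216, 215, 215, 215, 216, 214, 231, 233, 233, 233, 233, 233, 232, 233, 233, 232]
15 [138, 153, 180, 198, 212, 223, 229, 228, 218, 204, 191, 175, 152, 105, 83, 79, 76, 77, 65, 65, 62, 65, 126, 135, 162, 186, 205, 217, 227, 228, 222, 209, 196, 183, 160, 115, 85, 78, 165, 206, 211, 211, 210, 212, 213, 211, 211, 211, 212, 211, 210, 212, 212, 212, 229, 232, 231, 232, 231, 231, 230, 231, 230, 231, 231]
40 [86, 97, 152, 181, 200, 215, 224, 230, 227, 215, 202, 187, 171, 141, 82, 78, 80, 79, 79, 79, 66, 62, 93, 123, 128, 128, 128, 87, 68, 67, 69, 74, 76, 81, 81, 74, 76, 78, 141, 215, 222, 222, 223, 222, 223, 223, 223, 223, 223, 222, 223, 223, 223, 224, 224, 223, 224, 237, 239, 239, 239, 239, 238, 238, 238]
```

```bash
python3 - <<'E'
from h import *
v=np.array([-.9963,-.0854]);c=load('w14')
a=ray(c,276,6,.046);m=ray(c,298.5,6,.042);b=ray(c,320.5,70,.034)
print('L-M',(a-m)[:2]@v,'M-S',(m-b)[:2]@v, ray(c,276,1,.046)-ray(c,277,40,.046))
E
```

```text
L-M 0.00845358821206035 M-S 0.008873563694323324 [-0.0010879   0.01359298  0.        ]
```

Aligned within about 0.2 mm. Insert while pinched.

Call:
jog_arm(commands="-0.0006 0.007 0 0; -0.0014 0.016 0 0; -0.0022 0.026 0.0003 0; -0.003 0.036 0.0006 0; -0.003 0.036 0.0006 0")

```text
time_s: 26.72
position: [0.4937, 0.1495, -0.0084]
eef_rot: [0.006, 0.673, 0.739, -0.008]
ft_force: [0.9, 0.9, 2.6]
opening: 0.036
```

Call:
jog_arm(commands="-0.0008 0.009 0.0003 0; -0.0017 0.02 0.0005 0; -0.0027 0.031 0.0008 0; -0.003 0.035 0.001 0; -0.003 0.035 0.001 0")

```text
time_s: 27.35
position: [0.4911, 0.1852, -0.0069]
eef_rot: [0.006, 0.673, 0.739, -0.007]
ft_force: [0.7, -1.8, 5.7]
opening: 0.037
```

Call:
jog_arm(commands="0 0 0 0; 0 0 0 0; 0 0 0 0; 0 0 0.05 0; 0 0 0.10 0; 0.028 0.043 0.11 0; 0.056 0.086 0.11 0; 0.056 0.086 0.11 0", gripper=35)

```text
time_s: 28.35
position: [0.548, 0.2734, 0.1027]
eef_rot: [0.006, 0.672, 0.74, -0.007]
ft_force: [-0.1, -0.7, -0.3]
opening: 0.349
```

Call:
jog_arm(commands="0 0 0 0; 0 0 0 0; 0 0 0 0; 0 0 0 0", gripper=75)

```text
time_s: 28.85
position: [0.5478, 0.273, 0.1029]
eef_rot: [0.006, 0.673, 0.74, -0.007]
ft_force: [0.1, -0.2, 0.5]
opening: 0.711
```

```bash
python3 - <<'E'
from h import *
c=snap('wrist','w15'); s=telemetry.sense(); print(s['time_s'],s['position'],s['eef_rot'],s['opening'])
g=cv2.cvtColor(c['pixels'],cv2.COLOR_RGB2GRAY)
u=np.array([-.0854,.9963]);v=np.array([-u[1],u[0]]);S=np.array([.5505,.2305])
for y in(.03,-.03):
    p=S+.061*u+y*v; U,V=[int(round(q)) for q in proj(c,[*p,.036])]; print(U,V,[int(x) for x in g[V-12:V+12,U]])
print([(int(a),int(b)) for a,b in (proj(c,[*(S+k*u),.02]) for k in(.0,.02))])
cv2.imwrite('pics/c9.png',c['pixels'][:,:,::-1])
E
```

```text
28.9 [0.5479128  0.27305012 0.10291903] [ 0.00591107  0.67256307  0.73998324 -0.00698433] 0.7268510003689477
285 179 [176, 174, 173, 165, 94, 95, 94, 94, 94, 96, 98, 98, 96, 132, 150, 175, 163, 145, 131, 154, 152, 153, 154, 154]
356 180 [169, 168, 159, 127, 94, 94, 93, 94, 94, 95, 96, 99, 114, 144, 161, 171, 153, 139, 138, 149, 151, 155, 154, 158]
[(320, 238), (320, 218)]
```

Call:
jog_arm(commands="0.0009 -0.01 0 0; 0.0009 -0.01 -0.05 0; 0.0009 -0.01 -0.09 0; 0.0009 -0.01 -0.102 0; 0.0009 -0.01 -0.109 0; 0.0009 -0.01 -0.109 0")

```text
time_s: 29.65
position: [0.5498, 0.2633, -0.0049]
eef_rot: [0.006, 0.673, 0.74, -0.006]
ft_force: [1.0, 0.5, 0.7]
opening: 0.753
```

Call:
jog_arm(commands="-0.0009 0.01 0 0; -0.0017 0.02 0 0; -0.0026 0.03 0 0; -0.0034 0.04 0 0; -0.0047 0.055 0 0; -0.006 0.07 0 0; -0.0068 0.08 0 0; -0.0072 0.084 0 0; -0.0072 0.084 0 0")

```text
time_s: 30.78
position: [0.5427, 0.3479, -0.0047]
eef_rot: [0.006, 0.673, 0.74, -0.006]
ft_force: [-0.4, -0.8, -0.0]
opening: 0.747
```

Call:
jog_arm(commands="-0.0002 0.003 0 0; -0.0004 0.006 0 0; -0.0006 0.009 0 0; -0.0006 0.009 0 0")

```text
time_s: 31.28
position: [0.5423, 0.3549, -0.0046]
eef_rot: [0.007, 0.673, 0.74, -0.007]
ft_force: [0.1, -7.6, 2.5]
opening: 0.748
```

Stopped at the predicted 0.355. Press a little more, then retreat.

Call:
jog_arm(commands="-0.0003 0.003 0 0; -0.0005 0.006 0 0; -0.0005 0.006 0 0")

```text
time_s: 31.65
position: [0.5422, 0.3547, -0.0045]
eef_rot: [0.01, 0.673, 0.739, -0.012]
ft_force: [-1.3, -21.5, 7.5]
opening: 0.751
```

Call:
jog_arm(commands="0.001 -0.01 0.001 0; 0.001 -0.018 0.03 0; 0.001 -0.02 0.08 0; 0.004 -0.06 0.13 0; 0.004 -0.06 0.14 0; 0.004 -0.06 0.14 0")

```text
time_s: 32.4
position: [0.5466, 0.2954, 0.1363]
eef_rot: [0.01, 0.673, 0.739, -0.011]
ft_force: [-0.0, 0.1, -0.6]
opening: 0.75
```

```bash
python3 - <<'E'
from h import *
c=snap('wrist','w16'); s=telemetry.sense(); print(s['time_s'],s['position'],s['ft_force'])
g=cv2.cvtColor(c['pixels'],cv2.COLOR_RGB2GRAY)
u=np.array([-.0854,.9963]);v=np.array([-u[1],u[0]]);O=np.array([.5436,.2948])
for y in(.05,0,-.05):
    p=O+.085*u+y*v; U,V=[int(round(q)) for q in proj(c,[*p,.046])]; print(U,V,[int(x) for x in g[V-8:V+28,U]])
cv2.imwrite('pics/c9.png',c['pixels'][:,:,::-1])
E
```

```text
32.45 [0.54554684 0.29513389 0.1345164 ] [-0.39399652 -0.1063058   0.49913086]
260 96 [154, 157, 159, 164, 165, 166, 161, 113, 110, 117, 146, 211, 231, 232, 212, 181, 146, 184, 172, 149, 127, 132, 184, 162, 139, 117, 137, 137, 138, 141, 137, 135, 135, 135, 135, 142]
319 97 [168, 170, 170, 167, 166, 161, 110, 109, 109, 134, 216, 237, 245, 233, 211, 171, 229, 244, 229, 201, 189, 243, 242, 220, 191, 224, 225, 223, 224, 223, 225, 238, 237, 236, 238, 237]
377 97 [165, 163, 162, 165, 166, 168, 167, 140, 115, 126, 206, 232, 244, 239, 216, 189, 237, 245, 234, 210, 178, 241, 245, 224, 185, 122, 140, 139, 137, 139, 163, 165, 165, 162, 163, 163]
```

Call:
jog_arm(commands="-0.03 -0.04 0.01 0; -0.07 -0.09 0.02 0; -0.11 -0.14 0.02 0; -0.14 -0.19 0.02 0; -0.14 -0.25 0.02 0; -0.14 -0.31 0.02 0; -0.14 -0.37 0.02 0; -0.14 -0.43 0.02 0; -0.14 -0.49 0.02 0; -0.14 -0.49 0.02 0")

```text
time_s: 33.7
position: [0.4043, -0.1969, 0.152]
eef_rot: [0.008, 0.675, 0.738, -0.013]
ft_force: [0.6, 0.9, -0.0]
opening: 0.749
```

```bash
python3 - <<'E'
from h import *
t=snap('top','t17');e=snap('side','s17')
a=load('w16')['pixels'][60:300,120:520,::-1]; b=t['pixels'][150:250,150:260,::-1]; d=e['pixels'][115:195,235:345,::-1]
r=lambda x:cv2.resize(x,(400,300),interpolation=cv2.INTER_CUBIC)
cv2.imwrite('pics/fin.png',np.vstack([np.hstack([r(b),r(d)]),np.hstack([cv2.resize(a,(400,240)),np.zeros((240,400,3),np.uint8)])]))
E
```

```text
(no output)
```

View pics/fin.png

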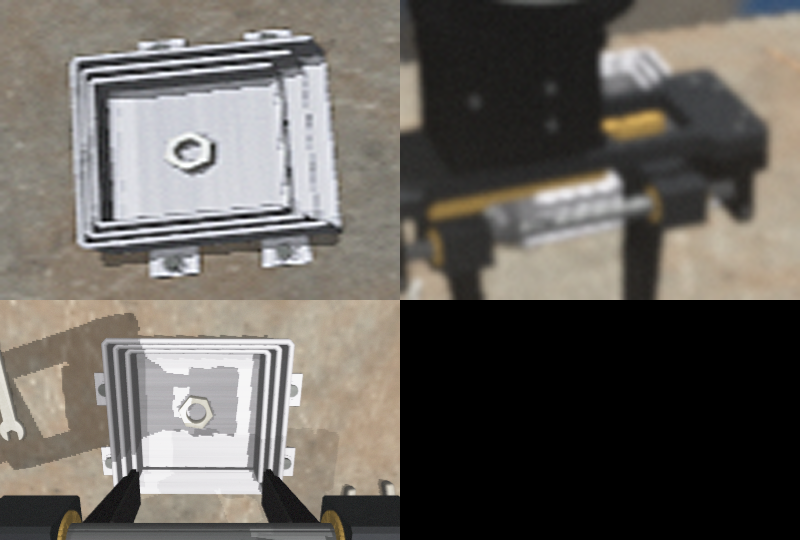

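The top view and wrist view show all three trays nested. The three back walls touch without gaps, and the nut lies in the smallest tray (top crop at (190,152)). The arm is clear.

```bash
python3 -c "
from plant import ticket; print(ticket.job_done())"
```

```text
the job is handed in; nothing more can be done
None
```

The job is done and handed in at about 34 s, under the 72 s limit. I moved the plain steel nut from the middle tray to the small one. Then I slid the middle tray fully into the large one, and the small tray with the nut fully into the middle one. Each tray was slid by pinching a side wall and finished by pushing on the inside of its back wall.

- **Fit:** Both pushes stopped dead. The middle tray stopped at y = 0.359 under about 29 N, and the small tray at y = 0.355 under about 21 N; that 4 mm difference is what the tray sizes call for. The last pictures show the three back walls touching and parallel, the nut flat in the small tray, and the arm clear.
- **First grasp of the nut:** It closed above the nut, because the fingertips sit about 19 mm higher than the reported TCP. I lowered the tool by that amount and the second grasp held.
- **Disagreements:** The top camera's x was about 6 mm off from the wrist camera and the pinch, so I went by the wrist camera. The final side view was blocked by the gripper, so it confirmed nothing.

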